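# Lock a customer's usb stick in the strongbox

### The job

Lock the customer's usb stick away: lay it in the open strongbox and let go, shut the lid, then swing the hasp over its staple until it lies flat. Last, push the locking pin sideways through the staple's loop above the hasp until its handle comes up to the loop, and let go; leave the other things on the table where they are.

Things in the scene. Friction and masses are not known exactly. Their poses are not given: they have to be found in the camera images.
- usb_mid (a point): The usb stick, 18 x 50 x 8 mm, 12 g, lying flat on the table; this point is its centre, 4 mm up. Its long side runs along its y axis, its 18 mm width along x.
- box_floor (a point): Centre of the strongbox's inner floor, 7 mm above the table. The strongbox is fixed to the table: a grey sheet-metal box, inside 102 mm (its x) by 162 mm (its y), walls 4 mm, rim 50 mm above the table. Its x axis points from its front to its hinged back, its y axis to its left; it is turned up to 0.25 rad from the world's axes. In front of it (x from -140 to -56 mm, y within 45 mm) a solid ledge 55 mm high carries the staple.
- lid (a joint): Angle of the lid about its hinge along the box's y axis at the back rim: 0 shut, about 1.4 rad (nearly upright) at the start, stop at 1.7. A stiff hinge: the lid stays where it is left and takes about 3 to 5 N at its free edge to shut. Plate 174 mm wide, 6 mm thick.
- lid_hinge (a point): Point on the lid's hinge axis, in the middle, 50 mm above the table, 57 mm behind the box's centre. The lid's free edge is 116 mm from it; shut, the lid's top is 56 mm above the table. At lid angle t the free edge lies 116*cos(t) mm in front of and 116*sin(t) mm above this point. The point turns with the lid.
- hasp (a joint): Angle of the hasp about its hinge at the lid's front edge: 0 = straight out from the lid, so that with the lid shut it lies level on the ledge with the staple through its slot; pi would be folded back flat on the lid; starts at 2.0 to 2.5 rad (with the lid shut it leans back from upright). Stiff hinge: stays where it is left, about 1 N at its end moves it.
- hasp_hinge (a point): Point on the hasp's hinge axis (along the box's y axis), in its middle; with the lid shut 58 mm above the table and 56 mm in front of the box's centre. The hasp is a steel plate 80 mm long, 32 mm wide, 4 mm thick, with a slot 36 x 16 mm from 18 to 54 mm from the hinge and a plain tab from 54 to 80 mm.
- hasp_tab (a point): Centre of the hasp's end tab, 66.5 mm from its hinge.
- staple_eye (a point): Centre of the opening of the staple, a steel loop of 6 mm rod upright on the ledge, 90 mm in front of the box's centre; this point is 71 mm above the table. Axes as the box's. The opening faces along y (left and right); above the closed hasp (top at 60 mm) it is 18 mm wide and 19 mm high. The loop's top is at 85 mm; the rod is 6 mm thick along y.
- pin_grip (a point): The locking pin, 60 g, lying on the table: a steel shank of 8 mm diameter that points along this point's y axis, on an upright handle. This point is the handle's centre, 20 mm above its underside. The handle is 34 mm long (y), 14 mm thick (x), 40 mm high, 20 mm thick in its lowest 14 mm. The shank's axis is 13 mm below this point; it runs from the handle's front face (y = 17 mm) to its tapered tip (y = 78 mm).
- ssd: flat 2.5 inch drive, 70 x 100 x 8 mm; bystander
- tape_roll: roll of tape, 66 mm across, 19 mm high; bystander
- precision_driver: thin precision screwdriver, 142 mm long, 11 mm thick; bystander
- chip_clamshell: small flat pack with a processor, 44 x 46 x 5 mm; bystander
- multimeter: hand multimeter lying on its back, 66 x 134 x 44 mm; bystander
- ipa_bottle: standing spout bottle, 52 mm across, 146 mm high; bystander

How it is judged:
On the way, in this order (a step that is already met when the one before it is completed fails the run):
1. the usb stick lies in the strongbox, released (x of usb_mid in the frame of box_floor between -0.055 and 0.055 m and y of usb_mid in the frame of box_floor between -0.085 and 0.085 m and z of usb_mid in the frame of box_floor between -0.005 and 0.03 m and contact force between the fingers and usb_stick below 0.05 N), for 0.2 s.
2. the lid is shut (value of joint lid below 0.05 rad), for 0.2 s.
3. the hasp lies over the staple (value of joint lid below 0.05 rad and value of joint hasp below 0.15 rad), for 0.2 s.
4. the pin is through the staple up to its handle (all of step 3 and x of staple_eye in the frame of pin_grip between -0.011 and 0.011 m and z of staple_eye in the frame of pin_grip between -0.025 and -0.001 m and y of staple_eye in the frame of pin_grip between 0.01 and 0.037 m), for 0.2 s.
At the end, for the whole second after the job is handed in: The usb stick is in the strongbox, the lid is shut (under 0.05 rad), the hasp lies over the staple (under 0.15 rad), and the pin's shank is through the staple's loop with the handle's face no more than about 17 mm from the loop; the pin is released and at rest (all of step 4 and x of usb_mid in the frame of box_floor between -0.055 and 0.055 m and y of usb_mid in the frame of box_floor between -0.085 and 0.085 m and z of usb_mid in the frame of box_floor between -0.005 and 0.03 m and contact force between the fingers and locking_pin below 0.05 N and linear speed of locking_pin below 0.03 m/s); the robot touches nothing.
It fails at once if a bystander is moved more than 40 mm (distance of any of ssd, tape_roll, precision_driver, chip_clamshell, multimeter, ipa_bottle from where it was at the start of the episode above 0.04 m).
It also fails if it takes over 72 s, if anything falls off the work surface, if the arm or the gripper's body presses on something with over 40 N, if the wrist force passes 120 N, or if a joint passes its speed limit or range.

### The arm

A 7-joint arm with a two-finger parallel gripper is mounted at the origin on the work surface; the furniture and walls round the work are solid. World frame = base frame: x ahead of the robot, y to its left, z up, the work surface at z = 0. Lengths are in m, angles in rad, forces in N, time in s.
With the tool pointing down it reaches from about 0.425 to 0.925 m from the base axis. Payload 6.8 kg.
Tool frame: the origin (TCP) lies midway between the tips of the shut fingers; the grasp point (between the pads) lies 19 mm behind it; z points along the fingers, y is the line along which they close (so a half turn about z gives the same grasp; the last joint's range is limited). The gripper opens to 85 mm and grips with 20 to 120 N. Pads are 22 mm wide; open, the fingers measure 114 mm over their backs; the gripper's body (76 mm by 85 mm) begins 54 mm behind the grasp point. The pads swing forward as they close: fully open they stand 13 mm farther back than shut.
Start: joints at [-1.347, 0.477, 0.022, 1.555, -0.011, 1.109, -0.083], TCP at [0.22, 0.638, 0.231] pointing down, gripper open.
Joint ranges: [-2.96, 2.96], [-0.34, 2.1], [-1.41, 1.46], [0.24, 2.44], [-1.37, 4.51], [0.17, 1.92], [-2.96, 2.96]. Speed limits (rad/s): [2.39, 2.39, 3.14, 3.14, 3.14, 3.14, 3.14].

### API

Orientations are given as a unit quaternion [w, x, y, z].
In Python, from station import bot gives the robot as it stands.
- The arm moves only by the tool jog_arm, never from a script. Its argument "rows" is a list of rows, each an object of numbers: "fingers": the finger opening in mm, from 0 to 85.4; "x", "y", "z": the shift along the tool's x, y, z in mm; "ax", "ay", "az": the turn, a rotation vector about the tool's x, y, z in degrees. A call has exactly 8 rows; each row shifts and turns the commanded pose from where the row before left it, along the tool's axes as they then stand; what a row does not reach is not made up. A row lasts 1/10 s, in which the tool goes at most 50 mm and 8.59 degrees, less where a joint would pass 70% of its speed; a pose out of reach is approached as far as the arm can. A call with a gripper value outside its range is refused whole. The fingers move at their own pace and stop on an object; "force" is the grip in N (left out, the last holds). Time passes only in rows, so rows that do not move let the fingers close, or fill a call up. It gives the time, the measured TCP pose, the force, the opening and the grip force at its end, in the units of the state.
- bot.get_obs(): the state, without advancing time (a new reading comes with each control period).
- bot.read_camera(name): name is "scene" or "top" or "wrist"; returns a dict with "pixels" (384x512x3 uint8, red, green, blue), "vertical_fov" (degrees; the focal length in pixels is half the picture's height over the tangent of half this angle, whatever the lens; pixels are square), "cx", "cy" (the principal point, pixels), "dist_coeffs" ([k1, k2, p1, p2, k3] as OpenCV has them; the pictures are not rectified), "world_from_camera" (4x4, takes a point from camera to world coordinates). Camera axes: x right, y down, z forward; pixel columns grow to the right and rows downward; lengths in m; the calibration is good to about 2 mm. A picture is of the moment at which its call begins. There is no depth.
- bot.hand_in(): hands the job in; it is judged then, once.
The state is a dict: "t": time; "q": joint angles; "joint_vel": joint speeds; "joint_torque": joint torques, N m; "eef_pos": TCP position; "tool_rot": TCP orientation; "contact_force": force on the tool from outside, world axes, zero at the start; "torque": the same for the moment, N m; "gripper_width": opening from 0.0 (shut) to 1.0 (fully open); "grasp_force": force on a finger pad.
Only numpy, scipy, OpenCV 4.12 (cv2) and the standard library are available. Lean on these libraries where they do the work, as an engineer would, in place of code of your own. Each camera call takes 0.05 s, during which the arm holds its last target. There are 200 camera calls.

## Working session

There is one attempt and no reset: what is moved stays moved. The work goes in short steps, Python scripts to look and compute and a tool call to move; the robot and the scene stay as the last step left them, time stands still between calls to the robot, and variables do not carry over. Pictures are saved under pics/ and viewed, at most 10 in all, crops included, and the job is handed in when it is done.

Besides the shell and the picture viewer there is one more tool, called after "Emit:" as name([rows], argument=value, ...), one row to a line, values as JSON. jog_arm: Moves the arm, as the interface text tells. Its arguments: {"type":"object","properties":{"rows":{"type":"array","items":{"type":"object","properties":{"fingers":{"type":"number"},"x":{"type":"number"},"y":{"type":"number"},"z":{"type":"number"},"ax":{"type":"number"},"ay":{"type":"number"},"az":{"type":"number"}}}},"force":{"type":"number"}},"required":["rows"]}

```bash
ls; mkdir -p pics
python3 - <<'E'
from station import bot
import cv2,numpy as np
o=bot.get_obs();print(o)
ims=[]
for n in("scene","top"):
    c=bot.read_camera(n);cv2.imwrite(f"pics/{n}0.png",c["pixels"][:,:,::-1])
    cv2.imwrite(f"pics/{n}0v.png",cv2.resize(c["pixels"][:,:,::-1],(800,600),interpolation=cv2.INTER_CUBIC))
    print(n,c["vertical_fov"],c["cx"],c["cy"],c["dist_coeffs"],np.array(c["world_from_camera"]).round(4).tolist())
E
```

```text
pics
{'t': 0.0, 'q': array([-1.34708453,  0.4777884 ,  0.02231151,  1.55644026, -0.01147823,
        1.10929336, -0.08309389]), 'joint_vel': array([-0.00079846, -0.00102023, -0.00171007,  0.00052523,  0.00048083,
        0.00224541,  0.00086022]), 'joint_torque': array([-4.60828005e-05, -5.96482444e+01,  1.60791043e+00, -2.81189311e+01,
        1.24675545e-02,  9.46318090e-03,  2.39109545e-05]), 'eef_pos': array([0.2196981 , 0.63762772, 0.23033774]), 'tool_rot': array([-7.92780939e-05,  1.65114919e-01,  9.86273924e-01, -8.97238499e-04]), 'contact_force': array([ 1.24599111,  0.21791916, -0.46513598]), 'torque': array([ 0.03106193, -0.06696507, -0.0538801 ]), 'grasp_force': 0.0, 'gripper_width': 0.9988741381515822}
scene 51.48089664436443 255.99260992402156 192.30746832059086 [-0.14337962  0.          0.          0.          0.        ] [[0.8228, -0.3159, 0.4724, -0.099], [-0.5683, -0.4513, 0.688, -0.8469], [-0.0042, -0.8346, -0.5509, 0.7557], [0.0, 0.0, 0.0, 1.0]]
top 42.49280330689343 249.85160765974933 194.84530597805056 [-0.06907596  0.          0.          0.          0.        ] [[0.0498, -0.9786, 0.1997, 0.2829], [-0.9988, -0.0486, 0.0106, -0.0025], [-0.0006, -0.2, -0.9798, 1.2691], [0.0, 0.0, 0.0, 1.0]]
```

View pics/top0v.png

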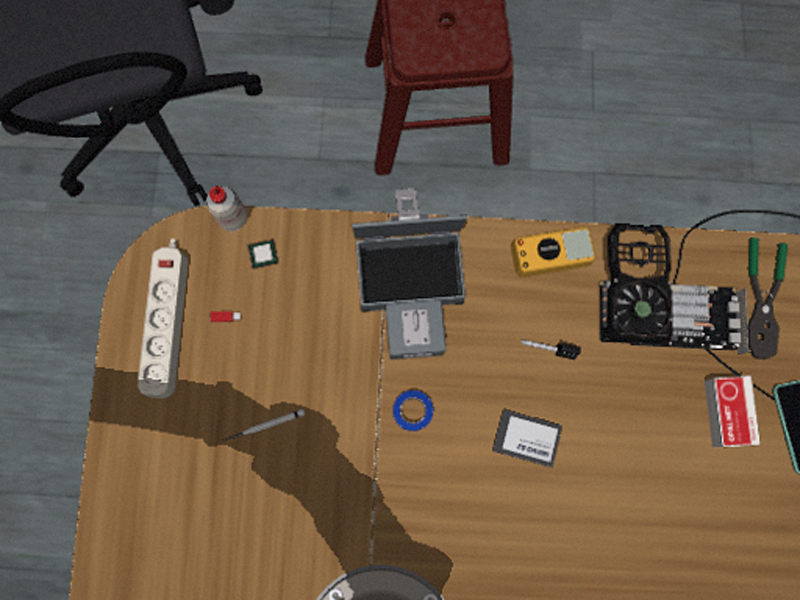

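View pics/scene0v.png

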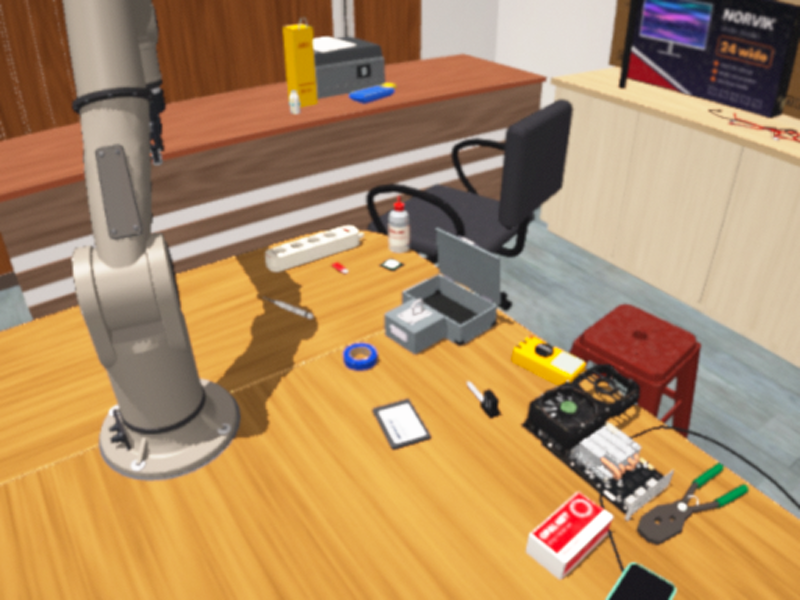

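The top picture shows the USB stick at about (226,316) of 800x600. The box is at (411,270) with its ledge at (415,330), and the pin at (568,350) points left (+y). Next is a zoomed crop, along with the usb and pin masks.

```bash
cat > h.py <<'E'
from station import bot
import cv2,numpy as np
from scipy.spatial.transform import Rotation as R
def K(c):
    f=c["pixels"].shape[0]/2/np.tan(np.radians(c["vertical_fov"])/2)
    return np.array([[f,0,c["cx"]],[0,f,c["cy"]],[0,0,1.]])
def rays(c,uv):
    T=np.array(c["world_from_camera"])
    n=cv2.undistortPoints(np.array(uv,float).reshape(-1,1,2),K(c),np.array(c["dist_coeffs"]))[:,0]
    return T[:3,3],np.c_[n,np.ones(len(n))]@T[:3,:3].T
def plane(c,uv,z):
    o,d=rays(c,uv); return o+d*((z-o[2])/d[:,2])[:,None]
def proj(c,P):
    T=np.linalg.inv(np.array(c["world_from_camera"]))
    return cv2.projectPoints(np.array(P,float).reshape(-1,1,3),cv2.Rodrigues(T[:3,:3])[0],T[:3,3],K(c),np.array(c["dist_coeffs"]))[0][:,0]
def blobs(m,amin=15):
    cs,_=cv2.findContours(m.astype(np.uint8),cv2.RETR_EXTERNAL,cv2.CHAIN_APPROX_NONE)
    return sorted([(cv2.contourArea(k),k) for k in cs if cv2.contourArea(k)>=amin],key=lambda a:-a[0])
def pose():
    o=bot.get_obs();q=o["tool_rot"];return np.array(o["eef_pos"]),R.from_quat([q[1],q[2],q[3],q[0]]),o
def to_tool(p,Rt):  # shift in tool axes (mm) and turn (deg) to target
    x,r,_=pose(); return (r.inv().apply(p-x)*1000).round(1),np.degrees((r.inv()*Rt).as_rotvec()).round(1)
def down(yaw): # tool z down, tool y axis at world yaw angle
    y=np.array([np.cos(yaw),np.sin(yaw),0]);z=np.array([0,0,-1.]);return R.from_matrix(np.c_[np.cross(y,z),y,z])
E
python3 - <<'E'
from h import *
c=bot.read_camera("top");im=c["pixels"];hsv=cv2.cvtColor(im,cv2.COLOR_RGB2HSV)
m=((hsv[...,0]<6)|(hsv[...,0]>174))&(hsv[...,1]>150)&(hsv[...,2]>90)
m[:,:100]=0;m[:160]=0;m[:,200:]=0
for a,k in blobs(m,5): print("red",a,cv2.minAreaRect(k),plane(c,[cv2.minAreaRect(k)[0]],.004))
roi=np.zeros(im.shape[:2],bool);roi[212:235,325:380]=1
mb=roi&(im.max(2)<70)
for a,k in blobs(mb,5): print("blk",a,cv2.minAreaRect(k),plane(c,[cv2.minAreaRect(k)[0]],.03))
ms=roi&(hsv[...,1]<60)&(im.max(2)>90)
for a,k in blobs(ms,3): print("shank",a,cv2.minAreaRect(k),plane(c,[cv2.minAreaRect(k)[0]],.007))
cv2.imwrite("pics/c1.png",cv2.resize(im[110:240,220:393,::-1],None,fx=4.6,fy=4.6,interpolation=cv2.INTER_CUBIC))
E
```

```text
red 77.0 ((141.5, 202.0), (6.0, 13.0), 90.0) [[0.50763213 0.29336686 0.004     ]]
red 11.0 ((105.5, 168.5), (3.0, 7.0), 90.0) [[0.59317351 0.39835775 0.004     ]]
blk 106.0 ((363.0000305175781, 224.00001525878906), (15.037208557128906, 9.216353416442871), 14.03624439239502) [[ 0.47425909 -0.27988289  0.03      ]]
shank 45.0 ((344.6058654785156, 220.52352905273438), (23.75388526916504, 2.9285614490509033), 12.528807640075684) [[ 0.48460096 -0.2371227   0.007     ]]
```

View pics/c1.png

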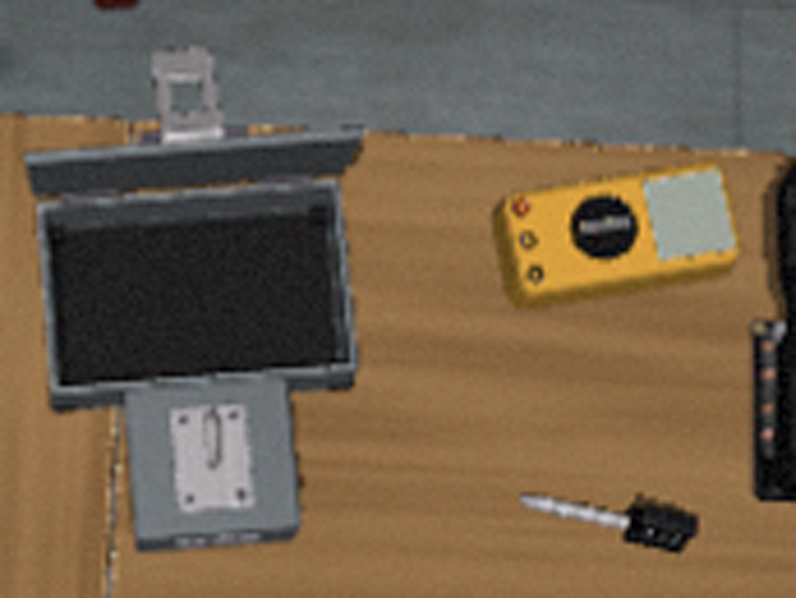

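The crop shows the box rim and ledge well: ledge top corners at crop pixels (128,390), (288,378), (298,530) and (138,540). The staple is at about (213,440). The pin tip is at (523,500) and its handle at (660,523). The hasp is raised behind the lid at (185,95).

```bash
cat >> h.py <<'E'
def plan(p,Rt,n):
    x,r,_=pose(); d=np.array(p)-x; rv=(r.inv()*Rt).as_rotvec()
    sh=r.inv().apply(d/n)*1000
    for i in range(n):
        s=R.from_rotvec(rv*i/n).inv().apply(sh); print(" row",s.round(1),np.degrees(rv/n).round(2))
E
python3 - <<'E'
from h import *
c=bot.read_camera("top")
f=lambda P:[(220+x/4.6,110+y/4.6) for x,y in P]
L=plane(c,f([(128,390),(288,378),(298,530),(138,540)]),.055)
print(L.round(4)); 
for a,b in((0,1),(3,2),(3,0),(2,1)): d=L[b]-L[a];print(np.linalg.norm(d[:2]).round(4),np.degrees(np.arctan2(d[1],d[0])).round(2))
print("rim out",plane(c,f([(38,203),(336,182),(355,372),(52,388)]),.05).round(4))
print("pin tip",plane(c,f([(523,500),(628,521)]),.008).round(4))
print("usb ends",plane(c,[(134.5,202.3),(155,202.3)],.004))
plan([.505,.285,.25],down(0),12)
w=bot.read_camera("wrist");x,r,o=pose();T=np.array(w["world_from_camera"])
print(w["vertical_fov"],w["dist_coeffs"],r.inv().apply(T[:3,3]-x),r.inv().as_matrix()@T[:3,:3])
E
```

```text
[[ 0.5303  0.0157  0.055 ]
 [ 0.5413 -0.0712  0.055 ]
 [ 0.4579 -0.0797  0.055 ]
 [ 0.4482  0.0062  0.055 ]]
0.0877 -82.78
0.0864 -83.57
0.0826 6.64
0.0838 5.8
rim out [[ 0.6351  0.0713  0.05  ]
 [ 0.6556 -0.0943  0.05  ]
 [ 0.5476 -0.1081  0.05  ]
 [ 0.5304  0.0575  0.05  ]]
pin tip [[ 0.4878 -0.2086  0.008 ]
 [ 0.4788 -0.268   0.008 ]]
usb ends [[0.50591143 0.31171904 0.004     ]
 [0.5086148  0.25782302 0.004     ]]
 row [-32.1 -20.1  -1.6] [-0.    0.    5.92]
 row [-33.9 -16.7  -1.6] [-0.    0.    5.92]
 row [-35.5 -13.1  -1.6] [-0.    0.    5.92]
 row [-36.6  -9.3  -1.6] [-0.    0.    5.92]
 row [-37.4  -5.5  -1.6] [-0.    0.    5.92]
 row [-37.8  -1.6  -1.6] [-0.    0.    5.92]
 row [-37.7   2.3  -1.6] [-0.    0.    5.92]
 row [-37.3   6.2  -1.6] [-0.    0.    5.92]
 row [-36.5  10.   -1.6] [-0.    0.    5.92]
 row [-35.3  13.7  -1.6] [-0.    0.    5.92]
 row [-33.7  17.2  -1.6] [-0.    0.    5.92]
 row [-31.7  20.6  -1.6] [-0.    0.    5.92]
66.15910666272413 [-0.04936466  0.          0.          0.          0.        ] [ 0.08322965  0.00016727 -0.14296816] [[ 1.38992243e-03 -9.46201668e-01 -3.23574523e-01]
 [ 9.99999032e-01  1.33323511e-03  3.96853875e-04]
 [ 5.58971162e-05 -3.23574762e-01  9.46202605e-01]]
```

Emit:
jog_arm([
  {"x":-32,"y":-20,"z":-1,"az":5.9,"fingers":45},
  {"x":-34,"y":-17,"z":-1,"az":5.9},
  {"x":-35.5,"y":-13,"z":-1,"az":5.9},
  {"x":-36.5,"y":-9.5,"z":-1,"az":5.9},
  {"x":-37.5,"y":-5.5,"z":-1,"az":5.9},
  {"x":-38,"y":-1.5,"z":-1,"az":5.9},
  {"x":-37.5,"y":2.5,"z":-1,"az":5.9},
  {"x":-37.5,"y":6,"z":-1,"az":5.9},
], force=40)

```text
invalid input
```

Emit:
jog_arm([
  {"x":-36.5,"y":10,"z":-1,"az":5.9},
  {"x":-35.5,"y":13.5,"z":-1,"az":5.9},
  {"x":-33.5,"y":17,"z":-1,"az":5.9},
  {"x":-32,"y":20.5,"z":-1,"az":3.0},
  {},
  {},
  {},
  {},
])

```text
invalid input
```

Run:
```python
from h import *
x,r,o=pose();print(o["t"],x,r.as_matrix().round(3).tolist(),o["gripper_width"])
c=bot.read_camera("wrist");im=c["pixels"];cv2.imwrite("pics/w1.png",im[:,:,::-1])
hsv=cv2.cvtColor(im,cv2.COLOR_RGB2HSV)
m=((hsv[...,0]<6)|(hsv[...,0]>174))&(hsv[...,1]>150)&(hsv[...,2]>60)
for a,k in blobs(m,50):
    b=cv2.minAreaRect(k);q=plane(c,cv2.boxPoints(b),.008);print(a,b,q[:,:2].round(4).tolist())
```

```text
0.25 [0.21979545 0.63793564 0.2308517 ] [[-0.945, 0.326, -0.0], [0.326, 0.945, -0.001], [-0.0, -0.001, -1.0]] 0.996136135030029
```

View pics/w1.png

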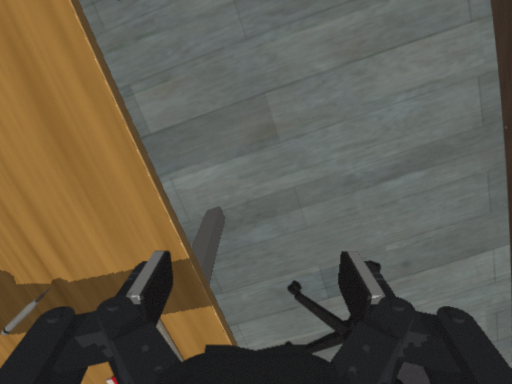

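The wrist picture shows the floor past the table edge, so the arm hasn't moved: both calls were refused. I'll send full rows.

Emit:
jog_arm([
  {"fingers":45,"x":-32,"y":-20,"z":-1,"ax":0,"ay":0,"az":5.9},
  {"fingers":45,"x":-34,"y":-17,"z":-1,"ax":0,"ay":0,"az":5.9},
  {"fingers":45,"x":-35.5,"y":-13,"z":-1,"ax":0,"ay":0,"az":5.9},
  {"fingers":45,"x":-36.5,"y":-9.5,"z":-1,"ax":0,"ay":0,"az":5.9},
  {"fingers":45,"x":-37.5,"y":-5.5,"z":-1,"ax":0,"ay":0,"az":5.9},
  {"fingers":45,"x":-38,"y":-1.5,"z":-1,"ax":0,"ay":0,"az":5.9},
  {"fingers":45,"x":-37.5,"y":2.5,"z":-1,"ax":0,"ay":0,"az":5.9},
  {"fingers":45,"x":-37.5,"y":6,"z":-1,"ax":0,"ay":0,"az":5.9},
], force=40)

```text
t: 1.1
eef_pos: [0.4111, 0.4016, 0.2395]
tool_rot: [-0.0, 0.548, 0.837, 0.0]
contact_force: [0.0, 0.2, 0.3]
gripper_width: 0.527
grasp_force: 0.0
```

Emit:
jog_arm([
  {"fingers":45,"x":-36.5,"y":10,"z":-1,"ax":0,"ay":0,"az":5.9},
  {"fingers":45,"x":-35.5,"y":13.5,"z":-1,"ax":0,"ay":0,"az":5.9},
  {"fingers":45,"x":-33.5,"y":17,"z":-1,"ax":0,"ay":0,"az":5.9},
  {"fingers":45,"x":-32,"y":20.5,"z":-1,"ax":0,"ay":0,"az":3},
  {"fingers":45,"x":0,"y":0,"z":0,"ax":0,"ay":0,"az":0},
  {"fingers":45,"x":0,"y":0,"z":0,"ax":0,"ay":0,"az":0},
  {"fingers":45,"x":0,"y":0,"z":0,"ax":0,"ay":0,"az":0},
  {"fingers":45,"x":0,"y":0,"z":0,"ax":0,"ay":0,"az":0},
])

```text
t: 1.9
eef_pos: [0.5043, 0.2864, 0.2432]
tool_rot: [-0.0, 0.687, 0.727, -0.0]
contact_force: [-0.0, 0.8, -0.2]
gripper_width: 0.524
grasp_force: 0.0
```

Run:
```python
from h import *
x,r,o=pose();print(o["t"],x,r.as_matrix().round(3).tolist(),o["gripper_width"])
c=bot.read_camera("wrist");im=c["pixels"];cv2.imwrite("pics/w2.png",im[:,:,::-1])
hsv=cv2.cvtColor(im,cv2.COLOR_RGB2HSV)
m=((hsv[...,0]<6)|(hsv[...,0]>174))&(hsv[...,1]>150)&(hsv[...,2]>60)
for a,k in blobs(m,50):
    b=cv2.minAreaRect(k);q=plane(c,cv2.boxPoints(b),.008);print(a,b,q[:,:2].round(4).tolist())
```

```text
1.9 [0.50431455 0.28640348 0.24318919] [[-0.057, 0.998, -0.001], [0.998, 0.057, 0.0], [0.0, -0.001, -1.0]] 0.5239354972907908
6160.5 ((465.5628662109375, 249.71893310546875), (137.61569213867188, 119.16336822509766), 27.859651565551758) [[0.6976, 0.1288], [0.7417, 0.2945], [0.9601, 0.2098], [0.9409, 0.0081]]
326.0 ((258.0, 155.0), (28.0, 12.0), 90.0) [[0.499, 0.311], [0.5143, 0.3119], [0.5168, 0.2751], [0.501, 0.2742]]
186.5 ((333.1158447265625, 82.45732116699219), (9.82840633392334, 21.86544418334961), 6.34019136428833) [[0.5874, 0.3756], [0.5872, 0.4006], [0.5991, 0.4002], [0.5996, 0.3751]]
180.5 ((493.3783874511719, 185.770263671875), (46.38280487060547, 5.696134090423584), 35.53767776489258) [[0.8024, 0.2848], [0.8052, 0.2915], [0.8744, 0.2565], [0.8718, 0.2493]]
```

Emit:
jog_arm([
  {"fingers":45,"x":0,"y":3.5,"z":40,"ax":0,"ay":0,"az":0},
  {"fingers":45,"x":0,"y":0,"z":45,"ax":0,"ay":0,"az":0},
  {"fingers":45,"x":0,"y":0,"z":45,"ax":0,"ay":0,"az":0},
  {"fingers":45,"x":0,"y":0,"z":45,"ax":0,"ay":0,"az":0},
  {"fingers":45,"x":0,"y":0,"z":35,"ax":0,"ay":0,"az":0},
  {"fingers":45,"x":0,"y":0,"z":20,"ax":0,"ay":0,"az":0},
  {"fingers":45,"x":0,"y":0,"z":8,"ax":0,"ay":0,"az":0},
  {"fingers":45,"x":0,"y":0,"z":0,"ax":0,"ay":0,"az":0},
])

```text
t: 2.75
eef_pos: [0.508, 0.2854, 0.0046]
tool_rot: [-0.0, 0.687, 0.726, -0.001]
contact_force: [-0.1, 0.5, 0.3]
gripper_width: 0.526
grasp_force: 0.0
```

Emit:
jog_arm([
  {"fingers":0,"x":0,"y":0,"z":0,"ax":0,"ay":0,"az":0},
  {"fingers":0,"x":0,"y":0,"z":0,"ax":0,"ay":0,"az":0},
  {"fingers":0,"x":0,"y":0,"z":0,"ax":0,"ay":0,"az":0},
  {"fingers":0,"x":0,"y":0,"z":0,"ax":0,"ay":0,"az":0},
  {"fingers":0,"x":0,"y":0,"z":0,"ax":0,"ay":0,"az":0},
  {"fingers":0,"x":0,"y":0,"z":0,"ax":0,"ay":0,"az":0},
  {"fingers":0,"x":0,"y":0,"z":0,"ax":0,"ay":0,"az":0},
  {"fingers":0,"x":0,"y":0,"z":0,"ax":0,"ay":0,"az":0},
])

```text
t: 3.55
eef_pos: [0.5097, 0.2859, 0.0069]
tool_rot: [0.0, 0.688, 0.726, 0.001]
contact_force: [-1.0, 0.3, 7.3]
gripper_width: 0.186
grasp_force: 39.3
```

Emit:
jog_arm([
  {"fingers":0,"x":0,"y":0,"z":-20,"ax":0,"ay":0,"az":0},
  {"fingers":0,"x":0,"y":0,"z":-40,"ax":0,"ay":0,"az":0},
  {"fingers":0,"x":0,"y":0,"z":-45,"ax":0,"ay":0,"az":0},
  {"fingers":0,"x":-10,"y":0,"z":-40,"ax":0,"ay":0,"az":0},
  {"fingers":0,"x":-25,"y":3,"z":-20,"ax":0,"ay":0,"az":0},
  {"fingers":0,"x":-40,"y":6,"z":0,"ax":0,"ay":0,"az":0},
  {"fingers":0,"x":-40,"y":6,"z":0,"ax":0,"ay":0,"az":0},
  {"fingers":0,"x":-40,"y":6,"z":0,"ax":0,"ay":0,"az":0},
])

```text
t: 4.35
eef_pos: [0.5383, 0.1302, 0.1713]
tool_rot: [0.0, 0.688, 0.726, 0.001]
contact_force: [1.2, 0.9, 0.3]
gripper_width: 0.181
grasp_force: 39.1
```

Emit:
jog_arm([
  {"fingers":0,"x":-40,"y":6,"z":0,"ax":0,"ay":0,"az":0},
  {"fingers":0,"x":-40,"y":6,"z":0,"ax":0,"ay":0,"az":0},
  {"fingers":0,"x":-40,"y":6,"z":0,"ax":0,"ay":0,"az":0},
  {"fingers":0,"x":-25,"y":4,"z":0,"ax":0,"ay":0,"az":0},
  {"fingers":0,"x":-11,"y":4,"z":0,"ax":0,"ay":0,"az":-3.5},
  {"fingers":0,"x":0,"y":0,"z":0,"ax":0,"ay":0,"az":0},
  {"fingers":0,"x":0,"y":0,"z":0,"ax":0,"ay":0,"az":0},
  {"fingers":0,"x":0,"y":0,"z":0,"ax":0,"ay":0,"az":0},
])

```text
t: 5.15
eef_pos: [0.5722, -0.0214, 0.1703]
tool_rot: [-0.0, 0.665, 0.747, 0.0]
contact_force: [-0.5, -0.1, -0.1]
gripper_width: 0.178
grasp_force: 39.1
```

Run:
```python
from h import *
x,r,o=pose();print(o["t"],x,r.as_matrix().round(3).tolist(),o["gripper_width"],o["grasp_force"])
c=bot.read_camera("wrist");im=c["pixels"];cv2.imwrite("pics/w3.png",cv2.resize(im[:,:,::-1],(800,600)))
print(proj(c,[[.592,-.02,.007]])*800/512)
```

```text
5.15 [ 0.57221936 -0.02141652  0.17034381] [[-0.116, 0.993, -0.0], [0.993, 0.116, 0.001], [0.001, -0.0, -1.0]] 0.17818468207806729 39.061081409454346
[[426.92038206 274.01625337]]
```

View pics/w3.png

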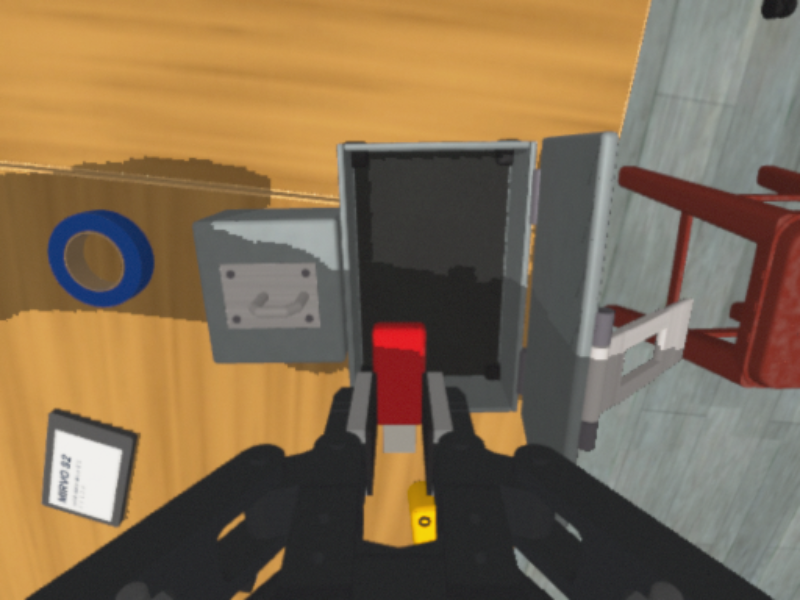

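The wrist view shows the USB gripped at (400,375), above the open box. The rim's left corners are at (338,143) and (534,143), the ledge corners at (197,222), (213,362) and (350,360), and the staple plate is centred near (271,296). I'll refine the box pose while placing.

Emit:
jog_arm([
  {"fingers":0,"x":0,"y":1,"z":20,"ax":0,"ay":0,"az":0},
  {"fingers":0,"x":0,"y":0,"z":35,"ax":0,"ay":0,"az":0},
  {"fingers":0,"x":0,"y":0,"z":35,"ax":0,"ay":0,"az":0},
  {"fingers":0,"x":0,"y":0,"z":35,"ax":0,"ay":0,"az":0},
  {"fingers":0,"x":0,"y":0,"z":20,"ax":0,"ay":0,"az":0},
  {"fingers":0,"x":0,"y":0,"z":7,"ax":0,"ay":0,"az":0},
  {"fingers":0,"x":0,"y":0,"z":0,"ax":0,"ay":0,"az":0},
  {"fingers":26,"x":0,"y":0,"z":0,"ax":0,"ay":0,"az":0},
])

```text
t: 6.0
eef_pos: [0.5743, -0.0225, 0.0193]
tool_rot: [0.001, 0.665, 0.747, 0.001]
contact_force: [0.2, 0.2, 0.0]
gripper_width: 0.3
grasp_force: 0.0
```

Emit:
jog_arm([
  {"fingers":26,"x":0,"y":0,"z":0,"ax":0,"ay":0,"az":0},
  {"fingers":26,"x":0,"y":0,"z":0,"ax":0,"ay":0,"az":0},
  {"fingers":26,"x":0,"y":0,"z":0,"ax":0,"ay":0,"az":0},
  {"fingers":26,"x":0,"y":0,"z":0,"ax":0,"ay":0,"az":0},
  {"fingers":26,"x":0,"y":0,"z":-25,"ax":0,"ay":0,"az":0},
  {"fingers":26,"x":0,"y":0,"z":-40,"ax":0,"ay":0,"az":0},
  {"fingers":26,"x":0,"y":0,"z":-45,"ax":0,"ay":0,"az":0},
  {"fingers":26,"x":0,"y":0,"z":-40,"ax":0,"ay":0,"az":0},
])

```text
t: 6.8
eef_pos: [0.5734, -0.023, 0.1703]
tool_rot: [0.0, 0.665, 0.746, 0.0]
contact_force: [1.5, 0.7, -0.1]
gripper_width: 0.302
grasp_force: 0.0
```

Run:
```python
from h import *
c=bot.read_camera("wrist");im=c["pixels"];cv2.imwrite("pics/w4.png",im[:,:,::-1])
hsv=cv2.cvtColor(im,cv2.COLOR_RGB2HSV)
m=((hsv[...,0]<6)|(hsv[...,0]>174))&(hsv[...,1]>150)&(hsv[...,2]>30)
for a,k in blobs(m,50):
    b=cv2.minAreaRect(k);q=plane(c,[b[0]],.015);print(a,b,q[:,:2].round(4).tolist())
# old picture geometry: camera pose from x,r at that time
x=np.array([.57222,-.02142,.17034]);q=R.from_matrix(np.array([[-.116,.993,0],[.993,.116,.001],[.001,0,-1]]))
Rc=np.array([[0,-.9462,-.3236],[1,0,0],[0,-.3236,.9462]]);T=np.eye(4);T[:3,:3]=q.as_matrix()@Rc;T[:3,3]=x+q.apply([.0832,.0002,-.143])
c=dict(c);c["world_from_camera"]=T
s=lambda P:np.array(P)*.64
print("rim",plane(c,s([(338,143),(534,143)]),.05).round(4))
print("ledge",plane(c,s([(197,222),(341,208),(350,360),(213,362)]),.055).round(4))
print("plate",plane(c,s([(220,263),(317,262),(320,328),(228,328)]),.057).round(4))
```

```text
6529.5 ((456.0, 176.0), (140.0, 110.0), 90.0) [[0.7881, 0.0029]]
580.5 ((255.5, 168.5), (35.0, 17.0), 90.0) [[0.5731, -0.0144]]
rim [[0.5298 0.0587 0.05  ]
 [0.6359 0.0714 0.05  ]]
ledge [[ 0.4541  0.0077  0.055 ]
 [ 0.5347  0.0245  0.055 ]
 [ 0.5474 -0.0679  0.055 ]
 [ 0.4621 -0.0796  0.055 ]]
plate [[ 0.4679 -0.0143  0.057 ]
 [ 0.5237 -0.0073  0.057 ]
 [ 0.5279 -0.0478  0.057 ]
 [ 0.4724 -0.0544  0.057 ]]
```

The USB lies in the box at about (0.573,-0.02). Next I shut the lid from behind, to the left of the hasp.

Emit:
jog_arm([
  {"fingers":0,"x":0,"y":0,"z":-23,"ax":0,"ay":0,"az":0},
  {"fingers":0,"x":10,"y":0,"z":-22,"ax":0,"ay":0,"az":0},
  {"fingers":0,"x":29,"y":30,"z":0,"ax":0,"ay":0,"az":0},
  {"fingers":0,"x":28,"y":35,"z":0,"ax":0,"ay":0,"az":0},
  {"fingers":0,"x":0,"y":40,"z":0,"ax":0,"ay":0,"az":0},
  {"fingers":0,"x":0,"y":0,"z":35,"ax":0,"ay":0,"az":0},
  {"fingers":0,"x":0,"y":0,"z":35,"ax":0,"ay":0,"az":0},
  {"fingers":0,"x":0,"y":0,"z":0,"ax":0,"ay":0,"az":0},
])

```text
t: 7.65
eef_pos: [0.6664, 0.0558, 0.138]
tool_rot: [-0.003, 0.665, 0.747, -0.004]
contact_force: [-1.3, -0.1, -1.0]
gripper_width: 0.002
grasp_force: 0.0
```

Emit:
jog_arm([
  {"fingers":0,"x":0,"y":-10,"z":0,"ax":0,"ay":0,"az":0},
  {"fingers":0,"x":0,"y":-9,"z":0,"ax":0,"ay":0,"az":0},
  {"fingers":0,"x":0,"y":-12,"z":2,"ax":0,"ay":0,"az":0},
  {"fingers":0,"x":0,"y":-12,"z":2,"ax":0,"ay":0,"az":0},
  {"fingers":0,"x":0,"y":-13,"z":6,"ax":0,"ay":0,"az":0},
  {"fingers":0,"x":0,"y":-12,"z":7,"ax":0,"ay":0,"az":0},
  {"fingers":0,"x":0,"y":-11,"z":9,"ax":0,"ay":0,"az":0},
  {"fingers":0,"x":0,"y":-10,"z":10,"ax":0,"ay":0,"az":0},
])

```text
t: 8.45
eef_pos: [0.5829, 0.0454, 0.1104]
tool_rot: [0.002, 0.665, 0.746, 0.003]
contact_force: [0.6, -0.2, 3.0]
gripper_width: 0.0
grasp_force: 1.4
```

Emit:
jog_arm([
  {"fingers":0,"x":0,"y":-8,"z":12,"ax":0,"ay":0,"az":0},
  {"fingers":0,"x":0,"y":-6,"z":12,"ax":0,"ay":0,"az":0},
  {"fingers":0,"x":0,"y":-4,"z":10,"ax":0,"ay":0,"az":0},
  {"fingers":0,"x":0,"y":-3,"z":9,"ax":0,"ay":0,"az":0},
  {"fingers":0,"x":0,"y":-2,"z":6,"ax":0,"ay":0,"az":0},
  {"fingers":0,"x":0,"y":0,"z":4,"ax":0,"ay":0,"az":0},
  {"fingers":0,"x":0,"y":0,"z":3,"ax":0,"ay":0,"az":0},
  {"fingers":0,"x":0,"y":0,"z":1,"ax":0,"ay":0,"az":0},
])

```text
t: 9.25
eef_pos: [0.559, 0.0432, 0.0553]
tool_rot: [-0.002, 0.666, 0.746, 0.001]
contact_force: [-22.7, 0.8, 70.4]
gripper_width: -0.002
grasp_force: 35.3
```

Emit:
jog_arm([
  {"fingers":0,"x":0,"y":0,"z":-15,"ax":0,"ay":0,"az":0},
  {"fingers":0,"x":0,"y":0,"z":-35,"ax":0,"ay":0,"az":0},
  {"fingers":0,"x":0,"y":0,"z":-40,"ax":0,"ay":0,"az":0},
  {"fingers":0,"x":0,"y":20,"z":-32,"ax":0,"ay":0,"az":0},
  {"fingers":0,"x":-30,"y":26,"z":0,"ax":0,"ay":0,"az":0},
  {"fingers":0,"x":-36,"y":20,"z":0,"ax":0,"ay":0,"az":0},
  {"fingers":0,"x":0,"y":0,"z":0,"ax":0,"ay":0,"az":0},
  {"fingers":0,"x":0,"y":0,"z":0,"ax":0,"ay":0,"az":0},
])

```text
t: 10.05
eef_pos: [0.6316, -0.0161, 0.1715]
tool_rot: [-0.0, 0.666, 0.746, -0.001]
contact_force: [-0.1, 0.4, 0.0]
gripper_width: -0.003
grasp_force: 0.0
```

```bash
cat >> h.py <<'E'
BY=np.radians(6.8);BC=np.array([.593,-.0195])
def box(p): d=np.array(p)[:2]-BC;c,s=np.cos(BY),np.sin(BY);return np.array([c*d[0]+s*d[1],-s*d[0]+c*d[1],p[2]])*1000
E
python3 - <<'E'
from h import *
x,r,o=pose();print(o["t"],x,box(x))
for n in("scene","wrist"):
    c=bot.read_camera(n);im=c["pixels"][:,:,::-1]
    if n=="scene": a=cv2.resize(im[140:240,230:330],(400,400),interpolation=cv2.INTER_CUBIC)
    else: b=im[:,:400]
cv2.imwrite("pics/h1.png",np.hstack([a,cv2.resize(b,(400,400))]))
E
```

```text
10.05 [ 0.63163972 -0.01611324  0.17149283] [ 38.7689124   -1.21216074 171.49283497]
```

View pics/h1.png

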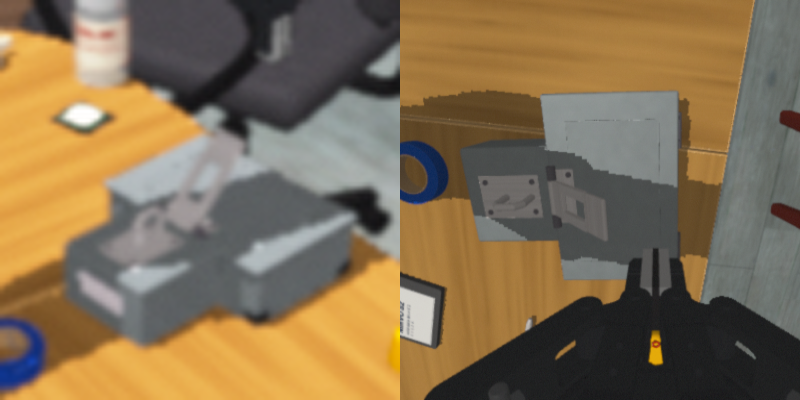

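The lid is shut flat, and the hasp leans back over it, clear of the finger. Sweeping it forward now.

Emit:
jog_arm([
  {"fingers":0,"x":1,"y":0,"z":35,"ax":0,"ay":0,"az":0},
  {"fingers":0,"x":0,"y":0,"z":34,"ax":0,"ay":0,"az":0},
  {"fingers":0,"x":0,"y":-12,"z":-1,"ax":0,"ay":0,"az":0},
  {"fingers":0,"x":0,"y":-13,"z":-2,"ax":0,"ay":0,"az":0},
  {"fingers":0,"x":0,"y":-15,"z":-6,"ax":0,"ay":0,"az":0},
  {"fingers":0,"x":0,"y":-15,"z":-8,"ax":0,"ay":0,"az":0},
  {"fingers":0,"x":0,"y":-12,"z":-4,"ax":0,"ay":0,"az":0},
  {"fingers":0,"x":0,"y":-12,"z":-3,"ax":0,"ay":0,"az":0},
])

```text
t: 10.95
eef_pos: [0.5528, -0.0226, 0.1288]
tool_rot: [0.0, 0.665, 0.747, 0.001]
contact_force: [0.9, 0.2, -0.2]
gripper_width: -0.001
grasp_force: 0.2
```

Emit:
jog_arm([
  {"fingers":0,"x":0,"y":-13,"z":1,"ax":0,"ay":0,"az":0},
  {"fingers":0,"x":0,"y":-12,"z":2,"ax":0,"ay":0,"az":0},
  {"fingers":0,"x":0,"y":-10,"z":4,"ax":0,"ay":0,"az":0},
  {"fingers":0,"x":0,"y":-10,"z":5,"ax":0,"ay":0,"az":0},
  {"fingers":0,"x":0,"y":-9,"z":7,"ax":0,"ay":0,"az":0},
  {"fingers":0,"x":0,"y":-9,"z":8,"ax":0,"ay":0,"az":0},
  {"fingers":0,"x":0,"y":-12,"z":8,"ax":0,"ay":0,"az":0},
  {"fingers":0,"x":0,"y":-8,"z":6,"ax":0,"ay":0,"az":0},
])

```text
t: 11.75
eef_pos: [0.4694, -0.0328, 0.0852]
tool_rot: [-0.001, 0.665, 0.747, -0.001]
contact_force: [0.2, -0.4, 0.7]
gripper_width: -0.004
grasp_force: 0.1
```

Emit:
jog_arm([
  {"fingers":0,"x":0,"y":-4,"z":8,"ax":0,"ay":0,"az":0},
  {"fingers":0,"x":0,"y":0,"z":6,"ax":0,"ay":0,"az":0},
  {"fingers":0,"x":0,"y":0,"z":5,"ax":0,"ay":0,"az":0},
  {"fingers":0,"x":0,"y":0,"z":4,"ax":0,"ay":0,"az":0},
  {"fingers":0,"x":0,"y":0,"z":0,"ax":0,"ay":0,"az":0},
  {"fingers":0,"x":0,"y":0,"z":0,"ax":0,"ay":0,"az":0},
  {"fingers":0,"x":0,"y":0,"z":0,"ax":0,"ay":0,"az":0},
  {"fingers":0,"x":0,"y":0,"z":0,"ax":0,"ay":0,"az":0},
])

```text
t: 12.55
eef_pos: [0.4671, -0.0331, 0.0635]
tool_rot: [0.0, 0.665, 0.747, 0.0]
contact_force: [1.5, -0.2, 0.3]
gripper_width: -0.002
grasp_force: 0.0
```

Run:
```python
from h import *
x,r,o=pose();print(box(x))
```

```text
[-126.57799222    1.43728802   63.494336  ]
```

Emit:
jog_arm([
  {"fingers":0,"x":0,"y":0,"z":3,"ax":0,"ay":0,"az":0},
  {"fingers":0,"x":0,"y":0,"z":2.5,"ax":0,"ay":0,"az":0},
  {"fingers":0,"x":0,"y":0,"z":0,"ax":0,"ay":0,"az":0},
  {"fingers":0,"x":0,"y":0,"z":0,"ax":0,"ay":0,"az":0},
  {"fingers":0,"x":0,"y":0,"z":0,"ax":0,"ay":0,"az":0},
  {"fingers":0,"x":0,"y":0,"z":0,"ax":0,"ay":0,"az":0},
  {"fingers":0,"x":0,"y":0,"z":0,"ax":0,"ay":0,"az":0},
  {"fingers":0,"x":0,"y":0,"z":0,"ax":0,"ay":0,"az":0},
])

```text
t: 13.35
eef_pos: [0.4674, -0.0331, 0.0589]
tool_rot: [-0.0, 0.665, 0.746, 0.001]
contact_force: [-4.5, 0.7, 19.7]
gripper_width: 0.002
grasp_force: 9.7
```

Emit:
jog_arm([
  {"fingers":0,"x":0,"y":0,"z":-20,"ax":0,"ay":0,"az":0},
  {"fingers":0,"x":0,"y":0,"z":-40,"ax":0,"ay":0,"az":0},
  {"fingers":45,"x":0,"y":0,"z":-40,"ax":0,"ay":0,"az":0},
  {"fingers":45,"x":-20,"y":0,"z":-40,"ax":0,"ay":0,"az":0},
  {"fingers":45,"x":-30,"y":-2,"z":0,"ax":0,"ay":0,"az":0},
  {"fingers":45,"x":-35,"y":-3,"z":0,"ax":0,"ay":0,"az":0},
  {"fingers":45,"x":-35,"y":-3,"z":0,"ax":0,"ay":0,"az":0},
  {"fingers":45,"x":-35,"y":-3,"z":0,"ax":0,"ay":0,"az":0},
])

```text
t: 14.15
eef_pos: [0.4736, -0.1894, 0.1978]
tool_rot: [0.0, 0.665, 0.747, 0.0]
contact_force: [0.4, -0.4, 1.1]
gripper_width: 0.525
grasp_force: 0.0
```

Emit:
jog_arm([
  {"fingers":45,"x":-35,"y":-3,"z":0,"ax":0,"ay":0,"az":0},
  {"fingers":45,"x":-35,"y":-3,"z":0,"ax":0,"ay":0,"az":0},
  {"fingers":45,"x":-26,"y":-3,"z":0,"ax":0,"ay":0,"az":5},
  {"fingers":45,"x":0,"y":0,"z":0,"ax":0,"ay":0,"az":5},
  {"fingers":45,"x":0,"y":0,"z":0,"ax":0,"ay":0,"az":5},
  {"fingers":45,"x":0,"y":0,"z":0,"ax":0,"ay":0,"az":0},
  {"fingers":45,"x":0,"y":0,"z":0,"ax":0,"ay":0,"az":0},
  {"fingers":45,"x":0,"y":0,"z":0,"ax":0,"ay":0,"az":0},
])

```text
t: 14.95
eef_pos: [0.4759, -0.2844, 0.1977]
tool_rot: [-0.0, 0.756, 0.654, 0.0]
contact_force: [0.0, -0.4, -0.3]
gripper_width: 0.527
grasp_force: 0.0
```

Run:
```python
from h import *
x,r,o=pose();print(x,r.as_matrix().round(3).tolist())
c=bot.read_camera("wrist");im=c["pixels"][:,:,::-1];cv2.imwrite("pics/p1raw.png",im)
s=bot.read_camera("scene")["pixels"][140:240,230:330,::-1]
cv2.imwrite("pics/p1.png",np.hstack([cv2.resize(im,(512,384)),cv2.resize(s,(288,384),interpolation=cv2.INTER_CUBIC)]))
print(proj(c,[[.4763,-.2848,.04],[.4878,-.2086,.008]]))
```

```text
[ 0.47590133 -0.28441452  0.19770744] [[0.144, 0.99, -0.0], [0.99, -0.144, 0.0], [0.0, -0.0, -1.0]]
[[255.34000277 176.20767381]
 [255.80149142  99.58360579]]
```

View pics/p1.png

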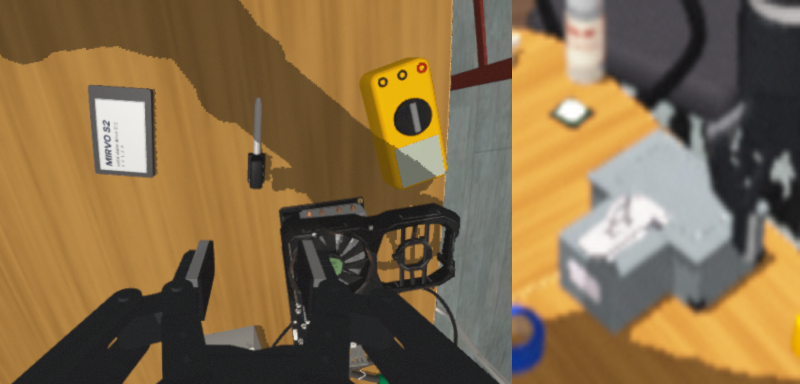

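The hasp lies flat, with the staple through it. The pin's tip is at (258,98) and its handle at about (257,170), well aligned with the tool. Measuring it precisely now.

Run:
```python
from h import *
im=cv2.imread("pics/p1raw.png");c=bot.read_camera("wrist")
hsv=cv2.cvtColor(im,cv2.COLOR_BGR2HSV)
roi=np.zeros(im.shape[:2],bool);roi[85:195,240:275]=1
for nm,m in(("blk",roi&(im.max(2)<65)),("sh",roi&(hsv[...,1]<70)&(im.max(2)>80))):
    for a,k in blobs(m,20):
        print(nm,a,cv2.boundingRect(k),cv2.minAreaRect(k))
        ys=np.unique(k[:,0,1])
        if nm=="blk":
            for y in ys[::4]: q=k[k[:,0,1]==y][:,0,0];print(y,q.min(),q.max(),end="; ")
        else:
            P=plane(c,[(k[k[:,0,1]==y][:,0,0].mean(),y) for y in ys],.007);f=np.polyfit(P[:,1],P[:,0],1)
            print(P[0],P[-1],"slope deg",np.degrees(np.arctan(f[0])),"x at y=-.2848:",np.polyval(f,-.2848))
print(pose()[0])
```

```text
blk 470.0 (248, 153, 17, 35) ((256.0, 170.0), (34.0, 16.0), 90.0)
153 250 262; 157 249 264; 161 249 264; 165 249 264; 169 249 264; 173 248 264; 177 248 263; 181 250 263; 185 250 261; sh 335.0 (253, 98, 9, 57) ((257.2427062988281, 126.02008056640625), (7.132530689239502, 56.11465072631836), 1.5481576919555664)
[ 0.49050269 -0.20743405  0.007     ] [ 0.47957787 -0.26801223  0.007     ] slope deg 9.680328860008894 x at y=-.2848: 0.477315434728049
[ 0.4758928  -0.28454114  0.19782159]
```

Emit:
jog_arm([
  {"fingers":45,"x":0,"y":1.5,"z":25,"ax":0,"ay":0,"az":1.4},
  {"fingers":45,"x":0,"y":0,"z":40,"ax":0,"ay":0,"az":0},
  {"fingers":45,"x":0,"y":0,"z":45,"ax":0,"ay":0,"az":0},
  {"fingers":45,"x":0,"y":0,"z":40,"ax":0,"ay":0,"az":0},
  {"fingers":45,"x":0,"y":0,"z":20,"ax":0,"ay":0,"az":0},
  {"fingers":45,"x":0,"y":0,"z":8,"ax":0,"ay":0,"az":0},
  {"fingers":45,"x":0,"y":0,"z":0,"ax":0,"ay":0,"az":0},
  {"fingers":45,"x":0,"y":0,"z":0,"ax":0,"ay":0,"az":0},
])

```text
t: 15.9
eef_pos: [0.4781, -0.2855, 0.0209]
tool_rot: [0.001, 0.765, 0.644, 0.0]
contact_force: [0.1, -0.6, 0.4]
gripper_width: 0.529
grasp_force: 0.0
```

Emit:
jog_arm([
  {"fingers":0,"x":0,"y":0,"z":0,"ax":0,"ay":0,"az":0},
  {"fingers":0,"x":0,"y":0,"z":0,"ax":0,"ay":0,"az":0},
  {"fingers":0,"x":0,"y":0,"z":0,"ax":0,"ay":0,"az":0},
  {"fingers":0,"x":0,"y":0,"z":0,"ax":0,"ay":0,"az":0},
  {"fingers":0,"x":0,"y":0,"z":0,"ax":0,"ay":0,"az":0},
  {"fingers":0,"x":0,"y":0,"z":0,"ax":0,"ay":0,"az":0},
  {"fingers":0,"x":0,"y":0,"z":0,"ax":0,"ay":0,"az":0},
  {"fingers":0,"x":0,"y":0,"z":0,"ax":0,"ay":0,"az":0},
], force=60)

```text
t: 16.7
eef_pos: [0.478, -0.2851, 0.0208]
tool_rot: [0.001, 0.765, 0.644, 0.001]
contact_force: [-0.1, 2.0, 7.3]
gripper_width: 0.147
grasp_force: 62.9
```

Emit:
jog_arm([
  {"fingers":0,"x":0,"y":0,"z":-20,"ax":0,"ay":0,"az":0},
  {"fingers":0,"x":0,"y":0,"z":-30,"ax":0,"ay":0,"az":0},
  {"fingers":0,"x":10,"y":1,"z":-30,"ax":0,"ay":0,"az":0},
  {"fingers":0,"x":25,"y":2,"z":0,"ax":0,"ay":0,"az":0},
  {"fingers":0,"x":30,"y":2.5,"z":0,"ax":0,"ay":0,"az":0},
  {"fingers":0,"x":30,"y":2.5,"z":0,"ax":0,"ay":0,"az":0},
  {"fingers":0,"x":30,"y":3,"z":0,"ax":0,"ay":0,"az":0},
  {"fingers":0,"x":25,"y":2,"z":0,"ax":0,"ay":0,"az":0},
])

```text
t: 17.5
eef_pos: [0.5161, -0.1374, 0.1]
tool_rot: [-0.0, 0.765, 0.644, 0.0]
contact_force: [0.7, 0.7, -0.9]
gripper_width: 0.147
grasp_force: 61.9
```

Emit:
jog_arm([
  {"fingers":0,"x":0,"y":0,"z":0,"ax":0,"ay":0,"az":-4},
  {"fingers":0,"x":0,"y":0,"z":0,"ax":0,"ay":0,"az":-4},
  {"fingers":0,"x":0,"y":0,"z":0,"ax":0,"ay":0,"az":-4},
  {"fingers":0,"x":0,"y":0,"z":5,"ax":0,"ay":0,"az":-4.6},
  {"fingers":0,"x":0,"y":0,"z":10,"ax":0,"ay":0,"az":0},
  {"fingers":0,"x":0,"y":0,"z":1,"ax":0,"ay":0,"az":0},
  {"fingers":0,"x":0,"y":0,"z":0,"ax":0,"ay":0,"az":0},
  {"fingers":0,"x":0,"y":0,"z":0,"ax":0,"ay":0,"az":0},
])

```text
t: 18.3
eef_pos: [0.5157, -0.1394, 0.0838]
tool_rot: [-0.0, 0.664, 0.747, -0.0]
contact_force: [0.4, -0.6, 0.1]
gripper_width: 0.146
grasp_force: 61.9
```

Run:
```python
from h import *
x,r,o=pose();print(o["t"],x,box(x),r.as_matrix().round(3).tolist(),o["gripper_width"])
c=bot.read_camera("wrist");im=c["pixels"][:,:,::-1];cv2.imwrite("pics/i1raw.png",im)
cv2.imwrite("pics/i1.png",cv2.resize(im[0:300,110:510],(800,600),interpolation=cv2.INTER_CUBIC))
e=[.593-.0894,-.0195-.01066]
print((proj(c,[e+[.0853],e+[.071]])-[110,0])*2)
```

```text
18.3 [ 0.51569929 -0.13943281  0.08379778] [ -90.9574571  -109.93643789   83.7977842 ] [[-0.117, 0.993, -0.0], [0.993, 0.117, -0.0], [-0.0, -0.0, -1.0]] 0.14589034873565201
[[293.14614367  58.62004092]
 [292.87982867  70.82092514]]
```

View pics/i1.png

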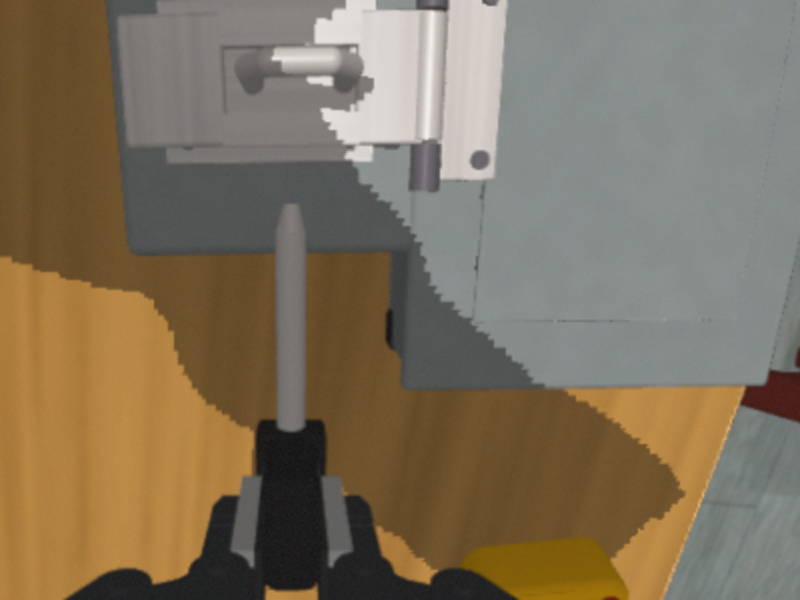

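The shank runs along column 291, tip at (291,207), at loop height. The staple spans 235 to 362, centred at about 298, so I shift 1.7 mm in tool y and insert.

Emit:
jog_arm([
  {"fingers":0,"x":5,"y":1.7,"z":0,"ax":0,"ay":0,"az":0},
  {"fingers":0,"x":8,"y":0,"z":0,"ax":0,"ay":0,"az":0},
  {"fingers":0,"x":8,"y":0,"z":0,"ax":0,"ay":0,"az":0},
  {"fingers":0,"x":8,"y":0,"z":0,"ax":0,"ay":0,"az":0},
  {"fingers":0,"x":8,"y":0,"z":0,"ax":0,"ay":0,"az":0},
  {"fingers":0,"x":8,"y":0,"z":0,"ax":0,"ay":0,"az":0},
  {"fingers":0,"x":5,"y":0,"z":0,"ax":0,"ay":0,"az":0},
  {"fingers":0,"x":0,"y":0,"z":0,"ax":0,"ay":0,"az":0},
])

```text
t: 19.15
eef_pos: [0.5114, -0.0884, 0.0837]
tool_rot: [-0.0, 0.663, 0.748, 0.0]
contact_force: [-0.0, -0.1, -0.7]
gripper_width: 0.147
grasp_force: 61.9
```

Emit:
jog_arm([
  {"fingers":0,"x":6,"y":0,"z":0,"ax":0,"ay":0,"az":0},
  {"fingers":0,"x":7,"y":0,"z":0,"ax":0,"ay":0,"az":0},
  {"fingers":0,"x":7,"y":0,"z":0,"ax":0,"ay":0,"az":0},
  {"fingers":0,"x":6,"y":0,"z":0,"ax":0,"ay":0,"az":0},
  {"fingers":0,"x":5,"y":0,"z":0,"ax":0,"ay":0,"az":0},
  {"fingers":0,"x":4,"y":0,"z":0,"ax":0,"ay":0,"az":0},
  {"fingers":0,"x":0,"y":0,"z":0,"ax":0,"ay":0,"az":0},
  {"fingers":0,"x":0,"y":0,"z":0,"ax":0,"ay":0,"az":0},
])

```text
t: 19.95
eef_pos: [0.5073, -0.0548, 0.0838]
tool_rot: [0.0, 0.664, 0.748, -0.0]
contact_force: [-0.9, 0.1, -1.2]
gripper_width: 0.147
grasp_force: 61.9
```

Run:
```python
from h import *
x,r,o=pose();print(box(x),o["contact_force"].round(1))
a=bot.read_camera("wrist")["pixels"][0:300,110:510,::-1]
cv2.imwrite("pics/i2.png",cv2.resize(a,(800,600),interpolation=cv2.INTER_CUBIC))
```

```text
[-89.24984791 -24.90795265  83.80231263] [-0.9  0.1 -1.2]
```

View pics/i2.png

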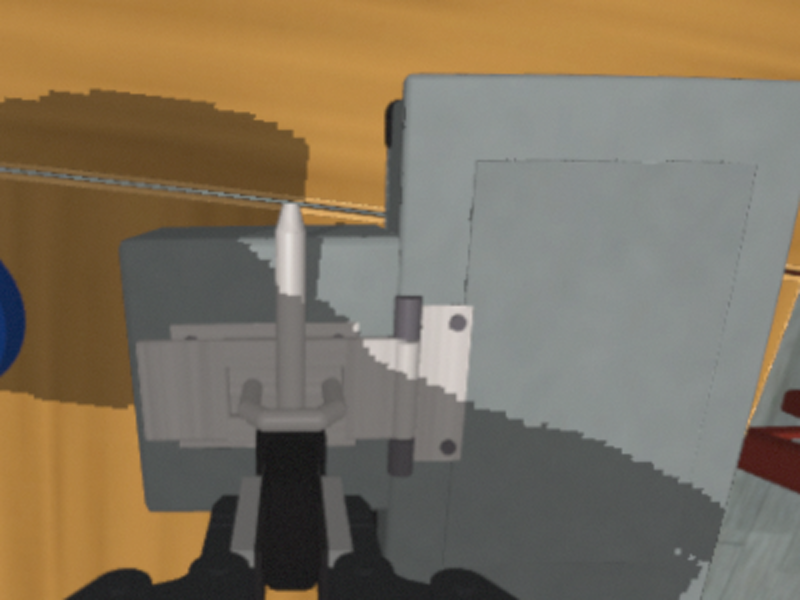

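The shank is through the loop, and the handle (top edge at row 430) is a few mm short of it. I'll push a little further, lower, release and retreat.

Emit:
jog_arm([
  {"fingers":0,"x":2,"y":0,"z":0,"ax":0,"ay":0,"az":0},
  {"fingers":0,"x":1,"y":0,"z":0,"ax":0,"ay":0,"az":0},
  {"fingers":0,"x":0,"y":0,"z":1.5,"ax":0,"ay":0,"az":0},
  {"fingers":0,"x":0,"y":0,"z":1,"ax":0,"ay":0,"az":0},
  {"fingers":0,"x":0,"y":0,"z":0,"ax":0,"ay":0,"az":0},
  {"fingers":34,"x":0,"y":0,"z":0,"ax":0,"ay":0,"az":0},
  {"fingers":34,"x":0,"y":0,"z":0,"ax":0,"ay":0,"az":0},
  {"fingers":34,"x":0,"y":0,"z":0,"ax":0,"ay":0,"az":0},
])

```text
t: 20.8
eef_pos: [0.5071, -0.0518, 0.0814]
tool_rot: [0.0, 0.664, 0.748, 0.0]
contact_force: [-0.2, 0.8, -0.6]
gripper_width: 0.4
grasp_force: 0.0
```

Emit:
jog_arm([
  {"fingers":34,"x":0,"y":0,"z":0,"ax":0,"ay":0,"az":0},
  {"fingers":34,"x":0,"y":0,"z":-5,"ax":0,"ay":0,"az":0},
  {"fingers":34,"x":0,"y":0,"z":-20,"ax":0,"ay":0,"az":0},
  {"fingers":34,"x":0,"y":0,"z":-30,"ax":0,"ay":0,"az":0},
  {"fingers":34,"x":0,"y":0,"z":-30,"ax":0,"ay":0,"az":0},
  {"fingers":34,"x":0,"y":0,"z":0,"ax":0,"ay":0,"az":0},
  {"fingers":34,"x":0,"y":0,"z":0,"ax":0,"ay":0,"az":0},
  {"fingers":34,"x":0,"y":0,"z":0,"ax":0,"ay":0,"az":0},
])

```text
t: 21.6
eef_pos: [0.5063, -0.0516, 0.1656]
tool_rot: [-0.001, 0.664, 0.748, -0.0]
contact_force: [-0.6, -0.2, -0.9]
gripper_width: 0.399
grasp_force: 0.0
```

Run:
```python
from h import *
x,r,o=pose();print(box(x),o["contact_force"].round(1),o["gripper_width"])
a=bot.read_camera("wrist")["pixels"][:,:,::-1]
cv2.imwrite("pics/f1.png",a)
```

```text
[-89.9077362  -21.60714427 165.60182972] [-0.6 -0.2 -0.9] 0.39858621513967774
```

View pics/f1.png

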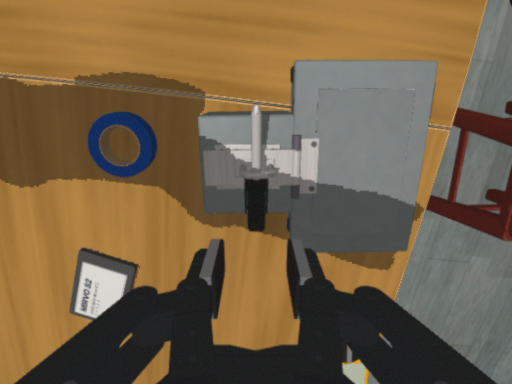

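The final view shows the lid shut, the hasp flat and the pin's shank through the staple, with its handle at the loop (256,180) and the gripper clear. Handing in.

```bash
python3 -c "
from station import bot
print(bot.hand_in())"
```

```text
the job is handed in; nothing more can be done
None
```

I put the USB stick in the strongbox, shut the lid, laid the hasp flat over the staple and pushed the pin through up to its handle; the job is handed in at about 22 s, but no verdict came back.

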